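# Slide the stop collar round the bent gate bolt and home against its guide

### The arm

A 6-joint arm with a two-finger parallel gripper is mounted at the origin on the work surface. World frame = base frame: x ahead of the robot, y to its left, z up, the work surface at z = 0. Lengths are in m, angles in degrees, forces in N, time in s.
With the tool pointing down it reaches from about 0.4 to 0.825 m from the base axis. Payload 7 kg.
Tool frame: the origin (TCP) lies midway between the tips of the shut fingers; the grasp point (between the pads) lies ctrl.tcp_to_grasp behind it (ctrl.tcp_to_grasp is the distance from the TCP to the grasp point, in m); z points along the fingers, y is the line along which they close (so a half turn about z gives the same grasp; the last joint's range is limited). The gripper opens to 88 mm and grips with 3 to 60 N. Pads are 19 mm wide; open, the fingers measure 130 mm over their backs; the gripper's body (78 mm by 193 mm) begins 47 mm behind the grasp point.
Start: joints at [83.428, 20.546, 0.682, 0, -70.136, -16.507], TCP at [0.265, 0.621, 0.227] pointing down, gripper open.
Joint ranges: [-176.03, 176.03], [-82.01, 121.73], [-58.28, 71.71], [-173.87, 95.51], [-174.79, -0.11], [-173.66, 173.66]. Speed limits (degrees/s): [136.94, 136.94, 172.46, 180, 180, 180].

### API

Orientations are given as [roll, pitch, yaw] about the fixed x, y, z axes, in that order (R = Rz(yaw) Ry(pitch) Rx(roll)).
In Python, from plant import ctrl, imaging, close_job gives the robot as it stands.
- The arm moves only by the shell command python3 -m crank 'ROWS'. ROWS is JSON, a list of rows, each a list of 3 entries, a list of its own where there are three numbers: the shift along the world's x, y, z in m, then the turn, a rotation vector about the world's x, y, z in degrees, then the opening, from -1 (shut) to 1 (fully open), so that 0 is half open. A call has 1 to 12 rows; each row shifts and turns the commanded pose from where the row before left it; what a row does not reach is not made up. A row lasts 1/10 s, in which the tool goes at most 50 mm and 8.59 degrees, less where a joint would pass 70% of its speed; a pose out of reach is approached as far as the arm can. A call is refused whole if a number of a shift passes 0.05 or a number of a turn 8.59, either way. A call with a gripper value outside its range is refused whole. The fingers move at their own pace and stop on an object; the grip force is fixed at half the most. Time passes only in rows, so rows that do not move let the fingers close. It gives the time, the measured TCP pose, the force, the opening and the grip force at its end, in the units of the state.
- ctrl.get_obs(): the state, without advancing time (a new reading comes with each control period).
- imaging.snapshot(name): name is "scene" or "top" or "wrist"; returns (picture, depth): 384x512x3 uint8, blue, green, red; 384x512 float32, m along the optical axis (not along the pixel's ray), 0 where there is no reading.
- imaging.camera_model(name): a dict with "mtx" (3x3 intrinsics, pixels), "D" ([k1, k2, p1, p2, k3] as OpenCV has them; the pictures are not rectified), "R" (3x3) and "t" (3): a world point X has camera coordinates R X + t. Camera axes: x right, y down, z forward; pixel columns grow to the right and rows downward; lengths in m; the calibration is good to about 2 mm. A picture is of the moment at which its call begins: read the wrist's pose just before it. camera_model takes no time and is no camera call; for the wrist camera it gives the pose at the moment of the call.
- close_job(): hands the job in; it is judged then, once.
The state is a dict: "clock": time; "joint_pos": joint angles; "qvel": joint speeds; "tau": joint torques, N m; "tool_pos": TCP position; "orientation": TCP orientation; "force": force on the tool from outside, world axes, zero at the start; "moment": the same for the moment, N m; "opening": finger opening in m; "gripper_force": force on a finger pad.
Only numpy, scipy, OpenCV 4.12 (cv2) and the standard library are available. Lean on these libraries where they do the work, as an engineer would, in place of code of your own. Each camera call takes 0.05 s, during which the arm holds its last target. There are 200 camera calls.

### The job

Take the brass stop collar, thread it over the free end of the gate bolt's bent handle, and slide it along the bar and round the bend until it is fully home against the guide barrel, then let go of it. The bar was bent by hand and the bore fits closely, so ease the collar round by feel, never forcing it where it binds, and leave the other things on the bench alone.

Things in the scene. Friction and masses are not known exactly. Their poses are not given: they have to be found in the camera images.
- gate: Pine gate rail (70 wide, 170 long, 48 high) fixed to the bench, carrying a grey 12 mm round steel bolt in two guide barrels. z up; y axis runs along the bolt's straight shank, from the bends towards the guides. Origin on the bench; shank axis at x = +55, z = 66 mm. The bolt is tight in its guides and does not move. Rail starts 12 mm behind the near barrel's end.
- seat (a point): Centre of the near guide barrel's flat end face (barrel 20 mm across), on the bolt's axis, 66 mm up; axes as the gate's. The bolt stands straight out of it along -y for 35 to 65 mm, then bends. Home: the collar's face touches this face, its bore centre 8 mm in front (y = -8 mm).
- handle_end (a point): Free end of the bolt's bent handle: centre of its ball end (tip 6 mm further out), on the bar's axis. x axis points along the bar inwards, z up. The bar is straight here for 30 to 54 mm, then bent by hand, level and always to the left seen from above, 60 to 120 degrees in all, in no exact curve (tightest radius 35 mm): its run from here to the seat is not measured.
- collar: Brass stop collar to be fitted: a square block 34 wide (y), 36 high (z), 16 long (x), about 0.13 kg, drilled through along x with a 14.5 mm bore that goes on either way round. Stands on the bench; origin at the centre of its underside. Slid true to the bar it needs only a few newtons; over about 10 N it is binding: turn or shift it with the bar.
- bore (a point): Middle of the collar's bore, on its axis, 19 mm above the collar's underside; axes as the collar's.
- spacer: White nylon block of the same outer size as the collar with an 8 mm hole; not needed, leave it. Origin at the centre of its underside.
- square: Steel combination square lying flat: 300 mm rule along x, head to +y; leave it. Origin under the rule's middle.
- mallet: Orange rubber mallet lying on the bench, head 62 mm across and 95 long (y), handle 285 mm along -x; leave it. Origin under the head.
- jar: Grey plastic screw jar with a twist lid, 77 mm across, 86 high; leave it. Origin at the centre of its underside.
- torch: Small aluminium torch lying along its x axis, 118 mm long, 34 mm across; leave it. Origin under its middle.
Things that resemble listed ones, but are neither listed nor needed, are in the scene too. Of the things shaped like the collar, the brass one is meant.

How it is judged (in metres and radians):
On the way:
1. the collar is threaded on the bent handle, its middle 12 mm or more past the bar's end (x of bore in the frame of handle_end between 0.012 and 0.05 m and y of bore in the frame of handle_end between -0.004 and 0.004 m and z of bore in the frame of handle_end between -0.004 and 0.004 m), for 0.1 s.
At the end, for the whole second after the job is handed in: the collar sits on the straight shank with its face against the end of the guide barrel (gap under 2.5 mm), on the bar and square to it, at rest and released (y of bore in the frame of seat between -0.0105 and -0.005 m and x of bore in the frame of seat between -0.004 and 0.004 m and z of bore in the frame of seat between -0.004 and 0.004 m and angle between the x axis of collar and the y axis of gate, either way round below 0.25 rad and linear speed of collar below 0.01 m/s); the robot touches nothing.
It fails at once if the collar is forced on the bar (contact force over 30 N) (contact force between collar and gate above 30 N).
It fails at once if the spacer, square, mallet, jar or torch is shifted by more than 10 mm (distance of any of square, mallet, jar, torch, spacer from where it was at the start of the episode above 0.01 m).
It also fails if it takes over 72 s, if anything falls off the work surface, if the arm or the gripper's body presses on something with over 40 N, if the wrist force passes 120 N, or if a joint passes its speed limit or range.

## Working session

There is one attempt and no reset: what is moved stays moved. The work goes in short steps, Python scripts to look and compute and a shell command to move; the robot and the scene stay as the last step left them, time stands still between calls to the robot, and variables do not carry over. Pictures are saved under pics/ and viewed, at most 10 in all, crops included, and the job is handed in when it is done.

```bash
ls; mkdir -p pics; python3 - <<'E'
from plant import ctrl, imaging
import cv2
print(ctrl.get_obs(), ctrl.tcp_to_grasp)
for n in("top","scene"):
    p,d=imaging.snapshot(n); cv2.imwrite(f"pics/{n}0.png",p)
    import numpy as np; np.savez(f"{n}0.npz",p=p,d=d,**{k:np.array(v) for k,v in imaging.camera_model(n).items()})
E
```

```text
pics
{'clock': 0.0, 'joint_pos': array([ 8.34296134e+01,  2.05917957e+01,  6.32449369e-01, -2.06105702e-02,
       -7.01358793e+01, -1.65043397e+01]), 'qvel': array([-0.02583862, -0.03890185,  0.01794735, -0.00641973, -0.05040467,
       -0.01192529]), 'tau': array([ 1.35931070e-03, -5.82722855e+01,  2.93055564e+01,  6.99740767e+00,
        6.90290850e-03, -1.36928497e-04]), 'tool_pos': array([0.26440979, 0.62051008, 0.22560702]), 'orientation': array([ 1.79903193e+02, -8.47838769e-03, -2.30817385e+01]), 'force': array([-0.6655504 , -0.372294  ,  0.22559917]), 'moment': array([-0.06951218,  0.00636328, -0.02039667]), 'gripper_force': 0.0, 'opening': 0.08780016226332202} 0.0188
```

View both.

View pics/top0.png

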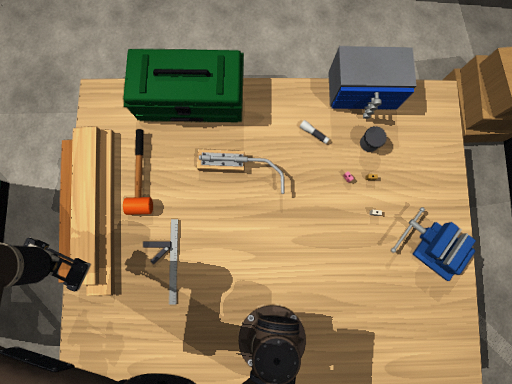

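View pics/scene0.png

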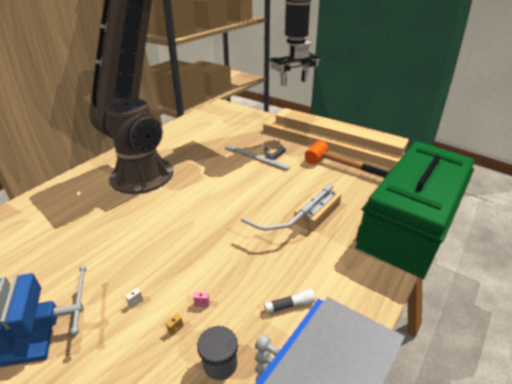

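```bash
cat >h.py <<'E'
import numpy as np, cv2
from plant import ctrl, imaging
def shot(n,f):
    m={k:np.array(v) for k,v in imaging.camera_model(n).items()}
    p,d=imaging.snapshot(n); np.savez(f,p=p,d=d,**m); return dict(np.load(f))
def ray(s,uv):
    q=cv2.undistortPoints(np.array(uv,float).reshape(-1,1,2),s['mtx'],s['D'])[:,0]
    return np.c_[q,np.ones(len(q))]
def atz(s,uv,z):   # pixel -> world on height z
    r=ray(s,uv)@s['R']; c=-s['R'].T@s['t']; return c+r*((z-c[2])/r[:,2:])
def bydepth(s,uv):
    uv=np.array(uv,int).reshape(-1,2)
    return (ray(s,uv)*s['d'][uv[:,1],uv[:,0]][:,None]-s['t'])@s['R']
def cloud(s):
    v,u=np.nonzero(s['d']>0); return np.c_[u,v],bydepth(s,np.c_[u,v])
def proj(s,X): return cv2.projectPoints(np.array(X,float).reshape(-1,3),cv2.Rodrigues(s['R'])[0],s['t'],s['mtx'],s['D'])[0][:,0]
E
python3 - <<'E'
from h import *
np.set_printoptions(precision=3,suppress=True)
s=dict(np.load('top0.npz'))
print('cam',-s['R'].T@s['t'],s['mtx'][0,0])
print(bydepth(s,[(349,177),(373,177),(377,212),(283,190),(283,178),(272,164),(250,158),(205,157),(240,168),(375,140),(316,133),(330,160)]))
a=cv2.resize(s['p'][165:225,330:400],None,fx=6,fy=6,interpolation=cv2.INTER_CUBIC)
b=cv2.resize(s['p'][145:200,190:300],None,fx=6.5,fy=6.5,interpolation=cv2.INTER_CUBIC)
S=dict(np.load('scene0.npz'))
c=cv2.resize(S['p'][280:340,120:220],None,fx=3.5,fy=3.5,interpolation=cv2.INTER_CUBIC)
W=np.zeros((600,780,3),np.uint8); 
b=b[:240,:]; W[:360,:420]=a; W[:210,425:775]=c; W[360:600,:b.shape[1]]=b
cv2.imwrite('pics/z1.png',W)
E
```

```text
cam [0.294 0.061 1.364] 375.6760751283441
[[ 0.568 -0.285  0.034]
 [ 0.568 -0.372  0.038]
 [ 0.44  -0.382  0.033]
 [ 0.514 -0.041  0.074]
 [ 0.557 -0.041  0.069]
 [ 0.607 -0.003  0.073]
 [ 0.629  0.075  0.07 ]
 [ 0.631  0.234  0.077]
 [ 0.598  0.111  0.048]
 [ 0.692 -0.37   0.089]
 [ 0.738 -0.171  0.024]
 [ 0.64  -0.224  0.001]]
```

View pics/z1.png

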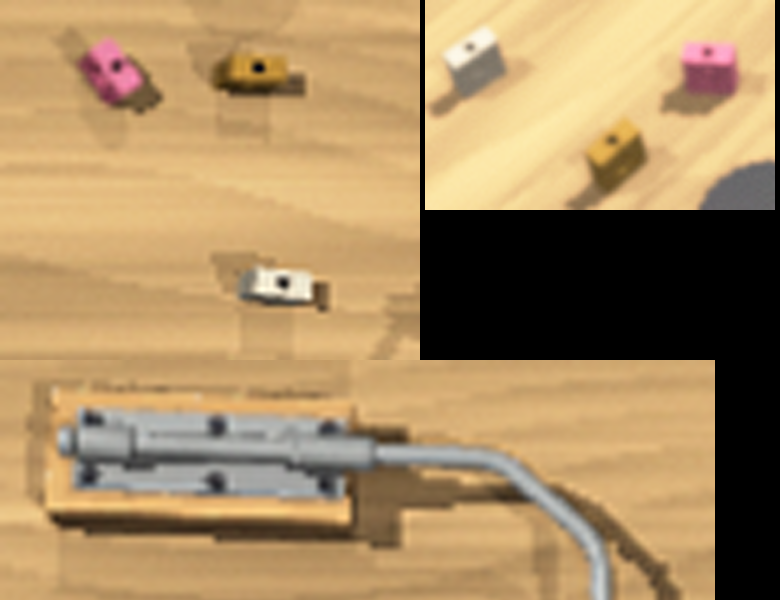

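The candidates are pink (349,177), brass (373,177) and white with a small hole (377,212). The brass one is the collar, at about (0.568, -0.372), with its bore along world x. The bar's free end is at about (0.50, -0.041), and the bar runs +x and then bends to +y. Next I check the wrist camera's geometry and set off towards the bar.

```bash
python3 -m crank '[[[0.02,-0.04,0.02],[0,0,-8.5],0.2],[[0.02,-0.04,0.02],[0,0,-8.5],0.2],[[0.03,-0.04,0.02],[0,0,-8.5],0.2],[[0.03,-0.04,0],[0,0,-8.5],0.2],[[0.03,-0.04,0],[0,0,-8.5],0.2],[[0.03,-0.04,0],[0,0,-8.5],0.2],[[0.03,-0.04,0],[0,0,-8.5],0.2],[[0.02,-0.04,0],[0,0,-8.5],0.2],[[0.02,-0.04,0],[0,0,-8.5],0.2],[[0.01,-0.04,0],[0,0,-8.5],0.2],[[0.01,-0.04,0],[0,0,-8.5],0.2],[[0.01,-0.04,0],[0,0,-8.5],0.2]]'
python3 - <<'E'
from h import *
from scipy.spatial.transform import Rotation as Ro
np.set_printoptions(precision=4,suppress=True)
o=ctrl.get_obs(); m=imaging.camera_model('wrist'); R=np.array(m['R']);t=np.array(m['t'])
T=Ro.from_euler('xyz',o['orientation'],degrees=True).as_matrix()
print(o['tool_pos'],o['orientation'],o['joint_pos']); print('cam in tool',T.T@(-R.T@t-o['tool_pos'])); print('cam axes (rows) in tool\n',R@T, m['mtx'],m['D'])
E
```

```text
clock: 1.3
tool_pos: [0.5224, 0.142, 0.2849]
orientation: [180.0, -0.0, -125.4]
force: [-0.0, 0.3, 0.8]
opening: 0.0523
gripper_force: 0.0
[0.5224 0.142  0.2849] [ 179.9828   -0.0247 -125.4302] [ 35.952    5.9849 -10.8405  -0.0088 -73.2034 -71.3797]
cam in tool [ 0.0667  0.0007 -0.1578]
cam axes (rows) in tool
 [[ 0.0007  1.      0.0006]
 [-0.9683  0.0008 -0.2498]
 [-0.2498 -0.0004  0.9683]] [[264.7998   0.     254.8515]
 [  0.     264.7998 186.7057]
 [  0.       0.       1.    ]] [-0.0353  0.      0.      0.      0.    ]
```

```bash
python3 -m crank '[[[0,-0.013,-0.021],[0,0,-7.8],0.2],[[0,-0.013,-0.021],[0,0,-7.8],0.2],[[0,-0.013,-0.021],[0,0,-7.8],0.2],[[0,-0.013,-0.021],[0,0,-7.8],0.2],[[0,-0.013,-0.021],[0,0,-7.8],0.2],[[0,-0.013,-0.021],[0,0,-7.8],0.2],[[0,-0.014,-0.021],[0,0,-7.8],0.2],[[0,0,0],[0,0,0],0.2],[[0,0,0],[0,0,0],0.2]]'
python3 - <<'E'
from h import *
s=shot('wrist','w1.npz'); cv2.imwrite('pics/w1.png',cv2.resize(s['p'],None,fx=1.5,fy=1.5,interpolation=cv2.INTER_CUBIC))
E
```

```text
clock: 2.2
tool_pos: [0.5225, 0.0516, 0.1381]
orientation: [-180.0, -0.0, -179.5]
force: [-0.2, -0.1, -0.7]
opening: 0.0526
gripper_force: 0.0
```

View pics/w1.png

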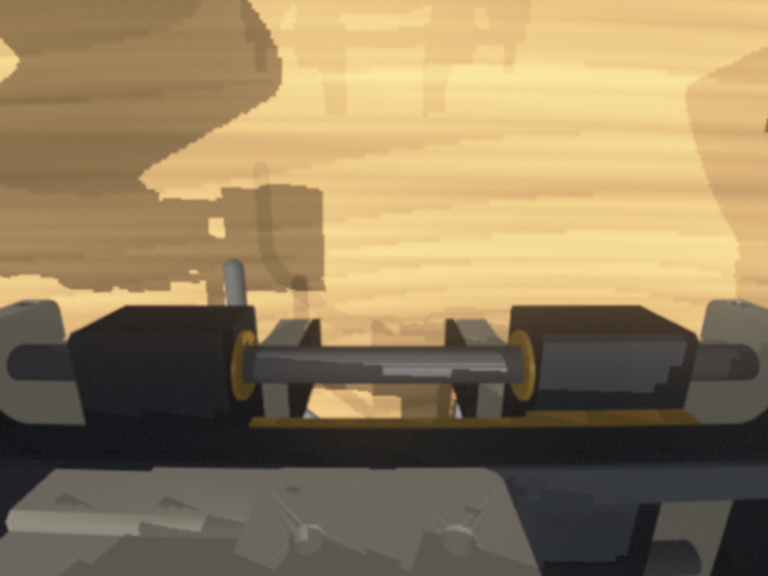

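```bash
python3 -m crank '[[[0.03,-0.015,0.015],[0,0,-0.5],0.2],[[0.03,-0.015,0.015],[0,0,0],0.2],[[0.03,-0.015,0.015],[0,0,0],0.2],[[0.03,-0.015,0.015],[0,0,0],0.2],[[0.03,-0.01,0],[0,0,0],0.2],[[0,0,0],[0,0,0],0.2],[[0,0,0],[0,0,0],0.2]]'
python3 - <<'E'
from h import *
np.set_printoptions(precision=4,suppress=True)
s=shot('wrist','w2.npz'); cv2.imwrite('pics/w2.png',cv2.resize(s['p'],None,fx=1.5,fy=1.5,interpolation=cv2.INTER_CUBIC))
uv,X=cloud(s)
k=(X[:,2]>.064)&(X[:,2]<.085)&(X[:,0]<.66)&(X[:,0]>.45)&(X[:,1]<.125)&(X[:,1]>-.08); 
P=X[k]; print(len(P),P.min(0),P.max(0))
for x in np.arange(.48,.625,.01):
    q=P[(abs(P[:,0]-x)<.003)]
    if len(q): print('x',round(x,3),len(q),q.mean(0),q[:,1].min(),q[:,1].max())
for y in np.arange(-.04,.125,.01):
    q=P[(abs(P[:,1]-y)<.003)&(P[:,0]>.57)]
    if len(q): print('y',round(y,3),len(q),q.mean(0),q[:,0].min(),q[:,0].max(),q[:,2].max())
E
```

```text
clock: 2.95
tool_pos: [0.673, -0.0179, 0.1985]
orientation: [180.0, 0.0, 179.9]
force: [-0.3, 0.9, -0.5]
opening: 0.0527
gripper_force: 0.0
3039 [ 0.5028 -0.0429  0.0646] [0.6378 0.1249 0.0774]
x 0.5 2 [ 0.5028 -0.0379  0.0685] -0.038345436051984365 -0.03738957137247937
x 0.51 81 [ 0.51   -0.0368  0.0706] -0.04247134556226894 -0.031627823742175785
x 0.52 86 [ 0.5199 -0.0365  0.07  ] -0.04291464882565238 -0.0308970039712008
x 0.53 77 [ 0.5301 -0.0362  0.0707] -0.04182712195093871 -0.03091910040513413
x 0.54 72 [ 0.5399 -0.0369  0.0704] -0.04226520206620078 -0.031944297701423326
x 0.55 61 [ 0.5501 -0.0364  0.0703] -0.04121185654110792 -0.03211507349282821
x 0.56 68 [ 0.5599 -0.0364  0.0701] -0.041522878605457086 -0.03128277326136728
x 0.57 73 [ 0.5701 -0.0353  0.0705] -0.04163899224209219 -0.02844261827793329
x 0.58 88 [ 0.5799 -0.0304  0.0704] -0.03894672694589737 -0.0201935950975513
x 0.59 101 [ 0.5897 -0.0214  0.0705] -0.03169096065428157 -0.00980781378974919
x 0.6 102 [ 0.5996 -0.0093  0.0703] -0.020228849508154262 0.0019136651660562312
x 0.61 101 [0.6098 0.0019 0.0703] -0.00963529
[... 965 characters left out ...]
0.0703] 0.6187209413522502 0.6304438859684254 0.07271727577899705
y 0.06 60 [0.6248 0.0601 0.0703] 0.6196168984781951 0.6303339300889996 0.07232941715351947
y 0.07 67 [0.6256 0.0699 0.07  ] 0.6196643712358342 0.6315315777808375 0.07266220955137544
y 0.08 58 [0.6263 0.08   0.0702] 0.6206667741882481 0.6313986127360747 0.07211592109229113
y 0.09 125 [0.6262 0.0897 0.0724] 0.6174371617079448 0.6359409500996862 0.07632146807776376
y 0.1 97 [0.6268 0.1    0.0734] 0.618391429574216 0.636945727062053 0.07740964834598676
y 0.11 104 [0.6273 0.11   0.0733] 0.6184473881911956 0.6378272293895226 0.07619455008328502
y 0.12 102 [0.6277 0.1201 0.0735] 0.618385309940332 0.6375470702411057 0.0768260077767075
```

View pics/w2.png

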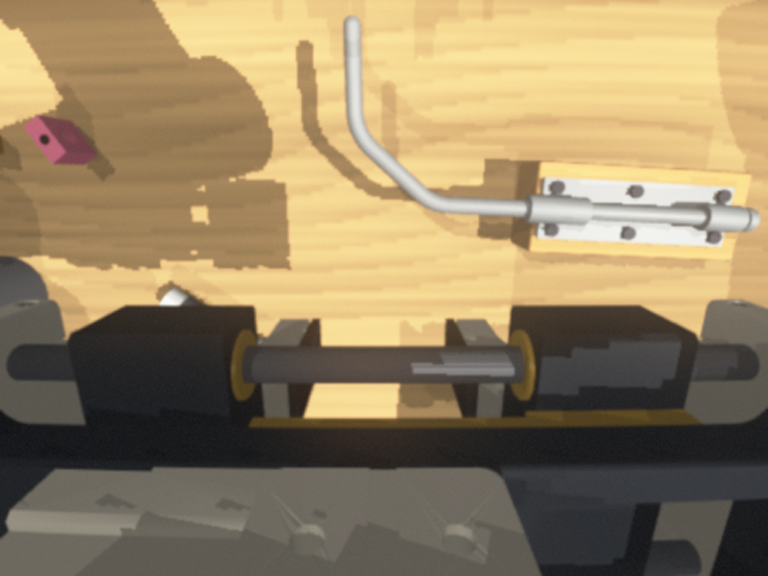

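```bash
python3 -m crank '[[[0,-0.045,0],[0,0,0],0.2],[[0,-0.045,0],[0,0,0],0.2],[[0,-0.045,0],[0,0,0],0.2],[[0,-0.045,0],[0,0,0],0.2],[[0,-0.045,0],[0,0,0],0.2],[[0,-0.045,0],[0,0,0],0.2],[[-0.01,-0.045,0],[0,0,0],0.2],[[0,0,0],[0,0,0],0.2],[[0,0,0],[0,0,0],0.2]]'
python3 - <<'E'
from h import *
np.set_printoptions(precision=4,suppress=True)
s=shot('wrist','w3.npz')
uv,X=cloud(s)
k=(X[:,2]>.015)&(X[:,2]<.045)&(abs(X[:,0]-.568)<.04)&(abs(X[:,1]+.372)<.045)
P=X[k]; T=P[P[:,2]>.0335]; print(len(P),len(T),T.mean(0),T.min(0),T.max(0))
print('rect',cv2.minAreaRect((T[:,:2]*1e3).astype(np.float32)))
c=uv[k].mean(0).astype(int); print(c); y0=max(c[1]-60,0);x0=max(c[0]-80,0)
cv2.imwrite('pics/w3.png',cv2.resize(s['p'][y0:y0+120,x0:x0+160],None,fx=5,fy=5,interpolation=cv2.INTER_CUBIC)); print(x0,y0)
# centreline of bar
s=dict(np.load('w2.npz')); uv,X=cloud(s)
b=(X[:,2]>.064)&(X[:,2]<.085)&(X[:,0]<.66)&(X[:,0]>.45)&(X[:,1]>-.08); B=X[b]
q=B[(B[:,1]<.25)&(B[:,1]>.03)]
for lo,hi in((.03,.082),(.095,.12),(.2,.24)):
    w=q[(q[:,1]>lo)&(q[:,1]<hi)]; print('shank',lo,np.polyfit(w[:,1],w[:,0],1),w[:,0].mean(),w[:,1].mean(),w[:,2].max())
z=B[(B[:,1]>.08)&(B[:,1]<.1)&(abs(B[:,0]-.627)>.0075)]; print('barrel face',np.sort(z[:,1])[:12])
B=B[B[:,1]<.083]
C=[];p=np.array([.508,-.0367]);d=np.array([1.,0])
print('tip x',B[:,0].min())
while p[1]<.08:
    for _ in range(4):
        r=B[:,:2]-p; n=np.array([-d[1],d[0]]); w=(abs(r@d)<.005)&(abs(r@n)<.012)
        l=r[w]@n; off=(np.percentile(l,3)+np.percentile(l,97))/2; p=p+n*off
        pc=np.linalg.svd(r[(abs(r@d)<.009)&(abs(r@n)<.012)]-r[(abs(r@d)<.009)&(abs(r@n)<.012)].mean(0))[2][0]
        d=pc*np.sign(pc@d)
    C.append([*p,np.degrees(np.arctan2(d[1],d[0]))]); p=p+d*.005
C=np.array(C); np.save('C.npy',C); print(C)
E
```

```text
clock: 3.9
tool_pos: [0.6617, -0.3336, 0.1986]
orientation: [180.0, 0.0, 179.8]
force: [-0.3, 0.8, -1.4]
opening: 0.0526
gripper_force: 0.0
429 399 [ 0.5727 -0.3705  0.0358] [ 0.5644 -0.3863  0.0337] [ 0.5802 -0.3545  0.0379]
rect ((572.4357299804688, -370.41595458984375), (31.65474510192871, 15.651273727416992), 89.11348724365234)
[222  99]
142 39
shank 0.03 [0.0489 0.6221] 0.6248719331996524 0.0557032212071096 0.0733937804962808
shank 0.095 [0.0466 0.6222] 0.627214475767729 0.10779296340374642 0.07740964834598676
shank 0.2 [0.0355 0.6242] 0.6321045886958756 0.22168440609944284 0.07672062881388884
barrel face [0.0869 0.0873 0.0873 0.0877 0.0878 0.0882 0.0883 0.0884 0.0888 0.0889
 0.0891 0.0897]
tip x 0.5027843409241203
[[ 0.508  -0.0369  5.1765]
 [ 0.5131 -0.037   2.2329]
 [ 0.5181 -0.0368  2.1473]
 [ 0.5231 -0.0367  1.9437]
 [ 0.528  -0.0363  1.0066]
 [ 0.533  -0.0366 -1.1016]
 [ 0.538  -0.037  -0.9927]
 [ 0.543  -0.037   1.1383]
 [ 0.548  -0.0367  1.208 ]
 [ 0.553  -0.0367  1.5133]
 [ 0.558  -0.0364  2.0664]
 [ 0.563  -0.0364  4.3727]
 [ 0.5681 -0.0359  5.3274]
 [ 0.5731 -0.0343 16.6056]
 [ 0.5777 -0.0321 25.7115]
 [ 0.582  -0.0291 32.1974]
 [ 0.5856 -0.0255 43.0543]
 [ 0.5889 -0.0218 47.5218]
 [ 0.5922 -0.0181 45.7897]
 [ 0.5955 -0.0143 46.9232]
 [ 0.5987 -0.0104 48.604 ]
 [ 0.602  -0.0066 48.743 ]
 [ 0.6052 -0.0028 50.784 ]
 [ 0.6087  0.0008 47.4931]
 [ 0.6122  0.0044 49.1219]
 [ 0.6154  0.0083 49.6119]
 [ 0.6181  0.0124 54.8619]
 [ 0.6207  0.0167 56.1882]
 [ 0.6225  0.0215 62.5522]
 [ 0.6235  0.0267 75.4253]
 [ 0.6239  0.0317 83.9984]
 [ 0.624   0.0367 85.8231]
 [ 0.6245  0.0417 83.889 ]
 [ 0.6247  0.0467 85.5163]
 [ 0.625   0.0517 87.2271]
 [ 0.625   0.0567 89.8285]
 [ 0.625   0.0617 88.1633]
 [ 0.6254  0.0667 85.2651]
 [ 0.6259  0.0717 84.3403]
 [ 0.6261  0.0767 82.1754]]
```

View pics/w3.png

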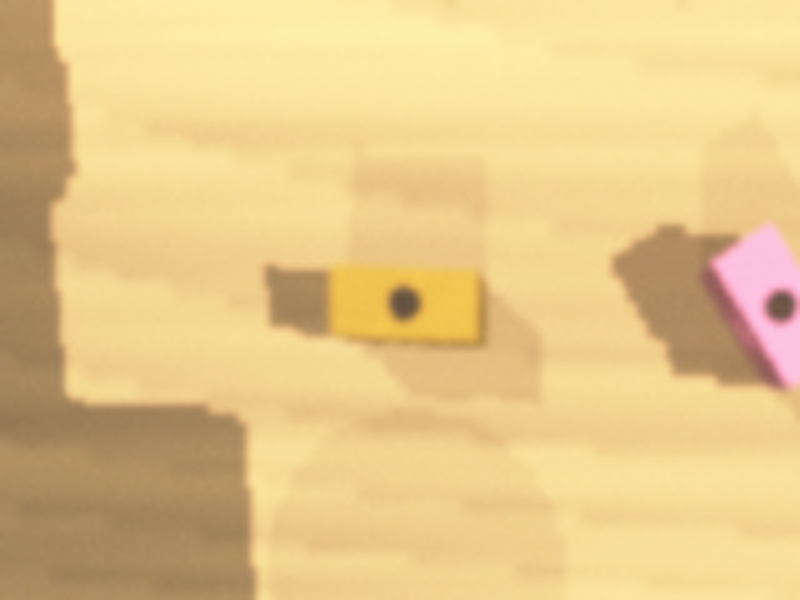

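```bash
python3 -m crank '[[[-0.03,-0.012,-0.03],[0,0,-0.8],0.2],[[-0.03,-0.012,-0.04],[0,0,0],0.2],[[-0.029,-0.012,-0.04],[0,0,0],0.2],[[0,0,-0.03],[0,0,0],0.2],[[0,0,0],[0,0,0],0.2],[[0,0,0],[0,0,0],0.2]]'
```

```text
clock: 4.55
tool_pos: [0.576, -0.3677, 0.061]
orientation: [-180.0, 0.0, 179.2]
force: [0.3, -0.1, 0.6]
opening: 0.0525
gripper_force: 0.0
```

```bash
python3 -m crank '[[[-0.0036,-0.0027,-0.015],[0,0,0],0.2],[[0,0,-0.015],[0,0,0],0.2],[[0,0,-0.015],[0,0,0],0.2],[[0,0,-0.01],[0,0,0],0.2],[[0,0,0],[0,0,0],0.2],[[0,0,0],[0,0,0],-0.4],[[0,0,0],[0,0,0],-0.4],[[0,0,0],[0,0,0],-0.4],[[0,0,0],[0,0,0],-0.4],[[0,0,0],[0,0,0],-0.4]]'
```

```text
clock: 5.55
tool_pos: [0.5716, -0.3715, 0.0056]
orientation: [-180.0, 0.1, 179.0]
force: [0.4, 0.8, 2.6]
opening: 0.0339
gripper_force: 29.9
```

```bash
python3 -m crank '[[[0,0,0.03],[0,0,0],-0.4],[[0,0,0.035],[0,0,0],-0.4],[[-0.01,0.035,0.02],[0,0,0],-0.4],[[-0.01,0.04,0],[0,0,0],-0.4],[[-0.01,0.04,0],[0,0,0],-0.4],[[-0.01,0.04,0],[0,0,0.8],-0.4],[[-0.01,0.04,0],[0,0,0.9],-0.4],[[-0.015,0.04,0],[0,0,0],-0.4],[[-0.015,0.04,0],[0,0,0],-0.4],[[-0.01,0.04,0],[0,0,0],-0.4],[[-0.005,0.02,-0.02],[0,0,0],-0.4],[[0,0,-0.015],[0,0,0],-0.4]]'
python3 -m crank '[[[0,0,0],[0,0,0],-0.4],[[0,0,0],[0,0,0],-0.4],[[0,0,0],[0,0,0],-0.4]]'
python3 - <<'E'
from h import *
s=shot('wrist','w4.npz'); cv2.imwrite('pics/w4.png',cv2.resize(s['p'],None,fx=1.5,fy=1.5,interpolation=cv2.INTER_CUBIC))
o=ctrl.get_obs(); print(o['tool_pos'],o['force'])
E
```

```text
clock: 6.75
tool_pos: [0.4757, -0.0341, 0.055]
orientation: [179.9, 0.1, -179.1]
force: [0.5, 0.1, -1.5]
opening: 0.034
gripper_force: 30.0
clock: 7.05
tool_pos: [0.4767, -0.0367, 0.0556]
orientation: [180.0, 0.1, -179.3]
force: [0.1, -0.5, -0.2]
opening: 0.034
gripper_force: 29.9
[ 0.47677604 -0.03672861  0.05558263] [ 0.82993928 -0.06067265 -1.23007653]
```

```bash
python3 -m crank '[[[0.004,0,-0.003],[0,0,0],-0.4],[[0.005,0,0],[0,0,0],-0.4],[[0.003,0,0],[0,0,0],-0.4],[[0.003,0,0],[0,0,0],-0.4],[[0,0,0],[0,0,0],-0.4]]'
python3 -m crank '[[[0.002,0,0],[0,0,0],-0.4],[[0.002,0,0],[0,0,0],-0.4],[[0,0,0],[0,0,0],-0.4]]'
python3 -m crank '[[[0.002,0,0],[0,0,0],-0.4],[[0.002,0,0],[0,0,0],-0.4],[[0,0,0],[0,0,0],-0.4]]'
```

```text
clock: 7.6
tool_pos: [0.4917, -0.0364, 0.0518]
orientation: [-180.0, 0.0, -179.3]
force: [-0.8, 0.3, -1.4]
opening: 0.0336
gripper_force: 29.9
clock: 7.9
tool_pos: [0.4955, -0.0363, 0.0519]
orientation: [-180.0, 0.0, -179.3]
force: [0.6, 0.5, -1.6]
opening: 0.034
gripper_force: 29.9
clock: 8.2
tool_pos: [0.4994, -0.0364, 0.0519]
orientation: [-180.0, 0.0, -179.3]
force: [1.2, -0.1, -0.8]
opening: 0.0335
gripper_force: 30.0
```

```bash
python3 -m crank '[[[0.004,0,0],[0,0,0],-0.4],[[0.004,0,0],[0,0,0],-0.4],[[0.004,0,0],[0,0,0],-0.4],[[0,0,0],[0,0,0],-0.4]]'
python3 -m crank '[[[0.004,0,0],[0,0,0],-0.4],[[0.004,0,0],[0,0,0],-0.4],[[0.004,0,0],[0,0,0],-0.4],[[0,0,0],[0,0,0],-0.4]]'
python3 -m crank '[[[0.004,0,0],[0,0,0],-0.4],[[0.004,0,0],[0,0,0],-0.4],[[0.004,0,0],[0,0,0],-0.4],[[0,0,0],[0,0,0],-0.4]]'
python3 -m crank '[[[0.004,0,0],[0,0,0],-0.4],[[0.004,0,0],[0,0,0],-0.4],[[0.002,0,0],[0,0,0],-0.4],[[0,0,0],[0,0,0],-0.4]]'
```

```text
clock: 8.6
tool_pos: [0.5118, -0.0364, 0.0519]
orientation: [-180.0, 0.0, -179.3]
force: [-0.4, -2.4, -0.1]
opening: 0.0339
gripper_force: 29.9
clock: 9.0
tool_pos: [0.524, -0.0363, 0.0519]
orientation: [-180.0, 0.0, -179.3]
force: [0.1, -2.2, -1.0]
opening: 0.0336
gripper_force: 29.9
clock: 9.4
tool_pos: [0.5361, -0.0362, 0.052]
orientation: [180.0, 0.1, -179.3]
force: [0.9, -1.5, -0.6]
opening: 0.0336
gripper_force: 29.9
clock: 9.8
tool_pos: [0.5457, -0.0362, 0.0519]
orientation: [180.0, 0.0, -179.3]
force: [0.3, -0.6, -1.6]
opening: 0.0338
gripper_force: 29.9
```

```bash
cat >path.py <<'E'
from h import *
from scipy.interpolate import splprep,splev
C=np.load('C.npy')[:,:2]; C=np.vstack([C,[[.6266,.0815],[.6268,.0865],[.6271,.0915]]])
tck,u=splprep(C.T,s=len(C)*.00025**2); U=np.linspace(0,1,2000); Q=np.array(splev(U,tck)).T
S=np.r_[0,np.cumsum(np.linalg.norm(np.diff(Q,axis=0),axis=1))]
at=lambda s:np.array([np.interp(s,S,Q[:,0]),np.interp(s,S,Q[:,1])])
def wp(s,off=(0,-.0006),ahead=.0008):
    a,b=at(s-.008),at(s+.008); d=(b-a)/np.linalg.norm(b-a); c=.25*a+.25*b+.5*at(s)
    return np.r_[c-ahead*d+off,np.degrees(np.arctan2(d[1],d[0]))]
E
python3 - <<'E'
from path import *
L=[wp(s) for s in np.arange(.034,.140,.004)]
for i,w in enumerate(L): print(round(.034+.004*i,3),w.round(4),(w-L[i-1])[:2].round(4) if i else '',(w-L[i-1])[2].round(1) if i else '')
E
```

```text
0.034 [ 0.5412 -0.0373 -1.097 ]  
0.038 [ 0.5452 -0.0374 -1.2524] [ 0.004  -0.0001] -0.2
0.042 [ 0.5492 -0.0375 -0.9544] [ 0.004  -0.0001] 0.3
0.046 [ 0.5532 -0.0375  0.2459] [ 0.004 -0.   ] 1.2
0.05 [ 0.5572 -0.0374  2.8161] [0.004  0.0001] 2.6
0.054 [ 0.5612 -0.0371  6.8482] [0.004  0.0003] 4.0
0.058 [ 0.5651 -0.0365 12.0566] [0.0039 0.0006] 5.2
0.062 [ 0.5689 -0.0355 17.8476] [0.0038 0.0009] 5.8
0.066 [ 0.5727 -0.0342 23.5983] [0.0037 0.0013] 5.8
0.07 [ 0.5762 -0.0325 29.0792] [0.0036 0.0017] 5.5
0.074 [ 5.79700e-01 -3.05000e-02  3.43089e+01] [0.0034 0.002 ] 5.2
0.078 [ 5.82900e-01 -2.82000e-02  3.92199e+01] [0.0032 0.0023] 4.9
0.082 [ 5.85900e-01 -2.56000e-02  4.35836e+01] [0.003  0.0026] 4.4
0.086 [ 5.88800e-01 -2.28000e-02  4.71496e+01] [0.0028 0.0028] 3.6
0.09 [ 5.91500e-01 -1.99000e-02  4.96683e+01] [0.0027 0.0029] 2.5
0.094 [ 5.94000e-01 -1.68000e-02  5.09969e+01] [0.0026 0.0031] 1.3
0.098 [ 5.96600e-01 -1.37000e-02  5.11586e+01] [0.0025 0.0031] 0.2
0.102 [ 5.99100e-01 -1.06000e-02  5.03201e+01] [0.0025 0.0031] -0.8
0.106 [ 6.01700e-01 -7.60000e-03  4.90078e+01] [0.0026 0.0031] -1.3
0.11 [ 6.04300e-01 -4.60000e-03  4.77996e+01] [0.0026 0.003 ] -1.2
0.114 [ 6.07000e-01 -1.60000e-03  4.72707e+01] [0.0027 0.003 ] -0.5
0.118 [6.09700e-01 1.40000e-03 4.78868e+01] [0.0027 0.003 ] 0.6
0.122 [6.12300e-01 4.40000e-03 4.97794e+01] [0.0026 0.003 ] 1.9
0.126 [6.14800e-01 7.50000e-03 5.30503e+01] [0.0025 0.0031] 3.3
0.13 [6.17100e-01 1.07000e-02 5.77699e+01] [0.0023 0.0032] 4.7
0.134 [6.19100e-01 1.41000e-02 6.35677e+01] [0.002  0.0034] 5.8
0.138 [6.20700e-01 1.77000e-02 6.97186e+01] [0.0016 0.0036] 6.2
```

```bash
cat >path.py <<'E'
from h import *
from scipy.optimize import least_squares
C=np.load('C.npy')[:,:2]; C=np.vstack([C,[[.6263,.0815],[.62655,.0865],[.6268,.0915],[.627,.0965]]])
H=.001; N=230; K=np.arange(0,.2301,.006); sg=np.arange(N)*H-.01
cs=np.r_[0,np.cumsum(np.linalg.norm(np.diff(C,axis=0),axis=1))]
def curve(p):
    th=p[2]+np.interp(sg+.01,K,np.r_[0,np.cumsum(p[3:])]); v=np.c_[np.cos(th),np.sin(th)]*H
    return np.r_[[p[:2]],p[:2]+np.cumsum(v,axis=0)[:-1]],th
def res(p):
    Q,_=curve(p); D=C[:,None]-Q[None]; i=np.hypot(*D.transpose(2,0,1)).min(1)
    return np.r_[i/.0003,p[3:]/.15*.6,]
p0=np.r_[.498,-.037,.01,np.full(len(K)-1,1.5/(len(K)-1))]
import os
if not os.path.exists('P.npy'):
    p0[3:]=0; p0[3+10:3+15]=.16; p0[3+20:3+25]=.14
    r=least_squares(res,p0,bounds=(np.r_[.49,-.05,-.1,np.full(len(K)-1,0)-1e-6],np.r_[.505,-.03,.1,np.full(len(K)-1,.006/.035)])); np.save('P.npy',r.x); print(r.cost,np.abs(res(r.x)[:len(C)]).max()*.3)
Q,TH=curve(np.load('P.npy'))
at=lambda s:np.array([np.interp(s,sg,Q[:,0]),np.interp(s,sg,Q[:,1])])
def wp(s,off=(0,-.0006),ahead=.0008):
    a,b=at(s-.008),at(s+.008); d=(b-a)/np.linalg.norm(b-a); c=.25*a+.25*b+.5*at(s)
    return np.r_[c-ahead*d+off,np.degrees(np.arctan2(d[1],d[0]))]
E
cat >t.py <<'E'
from path import *
L=[wp(s) for s in np.arange(.022,.196,.004)]
for i,w in enumerate(L): print(round(.022+.004*i,3),'%.4f %.4f %.1f'%tuple(w),'%.4f %.4f %.1f'%tuple(w-L[i-1]) if i else '')
E
python3 t.py
```

```text
33.07833248278819 0.7257349479144151
0.022 0.5295 -0.0374 0.1 
0.026 0.5335 -0.0374 0.1 0.0040 0.0000 0.0
0.03 0.5375 -0.0374 0.2 0.0040 0.0000 0.1
0.034 0.5415 -0.0373 0.4 0.0040 0.0000 0.2
0.038 0.5455 -0.0373 0.8 0.0040 0.0000 0.3
0.042 0.5495 -0.0372 1.1 0.0040 0.0001 0.4
0.046 0.5535 -0.0371 1.9 0.0040 0.0001 0.7
0.05 0.5575 -0.0369 3.6 0.0040 0.0002 1.8
0.054 0.5615 -0.0366 6.8 0.0040 0.0003 3.2
0.058 0.5654 -0.0360 11.4 0.0039 0.0006 4.7
0.062 0.5693 -0.0351 17.2 0.0039 0.0009 5.8
0.066 0.5730 -0.0338 23.5 0.0037 0.0013 6.3
0.07 0.5766 -0.0321 29.8 0.0036 0.0017 6.3
0.074 0.5799 -0.0300 36.0 0.0034 0.0021 6.2
0.078 0.5831 -0.0276 41.2 0.0032 0.0024 5.2
0.082 0.5860 -0.0250 45.1 0.0030 0.0027 3.8
0.086 0.5888 -0.0221 47.3 0.0028 0.0028 2.3
0.09 0.5916 -0.0192 48.2 0.0027 0.0029 0.8
0.094 0.5942 -0.0162 48.4 0.0027 0.0030 0.3
0.098 0.5969 -0.0132 48.4 0.0027 0.0030 0.0
0.102 0.5995 -0.0102 48.4 0.0027 0.0030 0.0
0.106 0.6022 -0.0072 48.5 0.0027 0.0030 0.0
0.11 0.6048 -0.0042 48.7 0.0026 0.0030 0.2
0.114 0.6075 -0.0012 49.1 0.0026 0.0030 0.4
0.118 0.6100 0.0018 50.0 0.0026 0.0030 1.0
0.122 0.6126 0.0049 51.9 0.0025 0.0031 1.8
0.126 0.6150 0.0081 54.9 0.0024 0.0032 3.1
0.13 0.6172 0.0114 59.2 0.0022 0.0033 4.3
0.134 0.6191 0.0149 64.6 0.0019 0.0035 5.3
0.138 0.6207 0.0185 70.3 0.0016 0.0036 5.7
0.142 0.6219 0.0223 75.7 0.0012 0.0038 5.4
0.146 0.6228 0.0262 80.3 0.0009 0.0039 4.6
0.15 0.6234 0.0301 83.5 0.0006 0.0039 3.2
0.154 0.6239 0.0341 85.6 0.0004 0.0040 2.0
0.158 0.6242 0.0380 86.6 0.0003 0.0040 1.0
0.162 0.6244 0.0420 87.0 0.0002 0.0040 0.4
0.166 0.6246 0.0460 87.2 0.0002 0.0040 0.2
0.17 0.6248 0.0500 87.2 0.0002 0.0040 0.1
0.174 0.6250 0.0540 87.3 0.0002 0.0040 0.0
0.178 0.6252 0.0580 87.3 0.0002 0.0040 0.0
0.182 0.6254 0.0620 87.3 0.0002 0.0040 0.0
0.186 0.6256 0.0660 87.3 0.0002 0.0040 0.0
0.19 0.6258 0.0700 87.3 0.0002 0.0040 0.0
0.194 0.6259 0.0740 87.3 0.0002 0.0040 0.0
```

```bash
python3 -m crank '[[[0.002,-0.0004,0.0004],[0,0,0.2],-0.4],[[0.002,-0.0003,0],[0,0,0.2],-0.4],[[0.002,0.0001,0],[0,0,0.3],-0.4],[[0.002,0.0001,0],[0,0,0.4],-0.4],[[0,0,0],[0,0,0],-0.4]]'
python3 -m crank '[[[0.002,0.0001,0],[0,0,0.9],-0.4],[[0.002,0.0001,0],[0,0,0.9],-0.4],[[0,0,0],[0,0,0],-0.4]]'
python3 -m crank '[[[0.002,0.0001,0],[0,0,1.6],-0.4],[[0.002,0.0002,0],[0,0,1.6],-0.4],[[0,0,0],[0,0,0],-0.4]]'
```

```text
clock: 10.3
tool_pos: [0.5535, -0.0368, 0.0523]
orientation: [-180.0, 0.0, -178.2]
force: [-0.2, 0.9, -1.7]
opening: 0.0337
gripper_force: 29.9
clock: 10.6
tool_pos: [0.5575, -0.0366, 0.0523]
orientation: [-180.0, 0.0, -176.3]
force: [-0.2, -0.1, -2.1]
opening: 0.034
gripper_force: 29.9
clock: 10.9
tool_pos: [0.5615, -0.0363, 0.0523]
orientation: [-180.0, 0.0, -173.1]
force: [-0.2, 0.2, -1.2]
opening: 0.0339
gripper_force: 29.9
```

Tracking the path with almost no force, so I carry on round the first bend.

```bash
python3 -m crank '[[[0.002,0.0002,0],[0,0,2.3],-0.4],[[0.0019,0.0003,0],[0,0,2.4],-0.4],[[0,0,0],[0,0,0],-0.4]]'
python3 -m crank '[[[0.002,0.0004,0],[0,0,2.9],-0.4],[[0.0019,0.0005,0],[0,0,2.9],-0.4],[[0,0,0],[0,0,0],-0.4]]'
python3 -m crank '[[[0.0019,0.0006,0],[0,0,3.1],-0.4],[[0.0018,0.0007,0],[0,0,3.2],-0.4],[[0,0,0],[0,0,0],-0.4]]'
```

```text
clock: 11.2
tool_pos: [0.5653, -0.0358, 0.0523]
orientation: [-180.0, 0.0, -168.4]
force: [0.9, 0.4, -1.0]
opening: 0.034
gripper_force: 29.9
clock: 11.5
tool_pos: [0.569, -0.0349, 0.0523]
orientation: [-180.0, 0.0, -162.7]
force: [0.9, 0.1, -1.2]
opening: 0.0342
gripper_force: 29.9
clock: 11.8
tool_pos: [0.5727, -0.0336, 0.0523]
orientation: [180.0, 0.0, -156.4]
force: [-0.3, -0.1, -1.5]
opening: 0.0339
gripper_force: 29.9
```

```bash
python3 -m crank '[[[0.002,0.0006,0],[0,0,3.1],-0.4],[[0.0018,0.0009,0],[0,0,3.2],-0.4],[[0,0,0],[0,0,0],-0.4]]'
python3 -m crank '[[[0.0017,0.001,0],[0,0,3.1],-0.4],[[0.0017,0.0011,0],[0,0,3.1],-0.4],[[0,0,0],[0,0,0],-0.4]]'
python3 -m crank '[[[0.0016,0.0012,0],[0,0,2.6],-0.4],[[0.0016,0.0012,0],[0,0,2.6],-0.4],[[0,0,0],[0,0,0],-0.4]]'
```

```text
clock: 12.1
tool_pos: [0.5765, -0.0321, 0.0523]
orientation: [180.0, 0.0, -150.2]
force: [-0.5, -0.7, -1.5]
opening: 0.0337
gripper_force: 29.9
clock: 12.4
tool_pos: [0.5798, -0.03, 0.0523]
orientation: [180.0, 0.0, -144.0]
force: [-0.1, 1.0, -0.8]
opening: 0.0341
gripper_force: 29.9
clock: 12.7
tool_pos: [0.583, -0.0276, 0.0523]
orientation: [180.0, -0.0, -138.8]
force: [0.4, -0.4, -0.5]
opening: 0.0337
gripper_force: 29.9
```

```bash
python3 -m crank '[[[0.0015,0.0013,0],[0,0,1.9],-0.4],[[0.0015,0.0014,0],[0,0,1.9],-0.4],[[0.0014,0.0014,0],[0,0,1.2],-0.4],[[0.0014,0.0014,0],[0,0,1.1],-0.4],[[0,0,0],[0,0,0],-0.4]]'
python3 -m crank '[[[0.0014,0.0014,0],[0,0,0.5],-0.4],[[0.0014,0.0015,0],[0,0,0.4],-0.4],[[0.0013,0.0015,0],[0,0,0.2],-0.4],[[0.0013,0.0015,0],[0,0,0],-0.4],[[0,0,0],[0,0,0],-0.4]]'
python3 -m crank '[[[0.0014,0.0015,0],[0,0,0],-0.4],[[0.0013,0.0015,0],[0,0,0],-0.4],[[0.0013,0.0015,0],[0,0,0],-0.4],[[0.0013,0.0015,0],[0,0,0],-0.4],[[0,0,0],[0,0,0],-0.4]]'
```

```text
clock: 13.2
tool_pos: [0.589, -0.022, 0.0523]
orientation: [-180.0, 0.0, -132.6]
force: [0.2, -0.4, -1.3]
opening: 0.0337
gripper_force: 29.9
clock: 13.7
tool_pos: [0.5945, -0.016, 0.0523]
orientation: [-180.0, 0.0, -131.5]
force: [0.6, -1.0, -1.0]
opening: 0.0336
gripper_force: 29.9
clock: 14.2
tool_pos: [0.5998, -0.0101, 0.0523]
orientation: [-180.0, 0.0, -131.5]
force: [-0.2, -0.1, -0.8]
opening: 0.034
gripper_force: 29.9
```

```bash
python3 -m crank '[[[0.0013,0.0015,0],[0,0,0],-0.4],[[0.0013,0.0015,0],[0,0,0],-0.4],[[0.0012,0.0015,0],[0,0,0.1],-0.4],[[0.0012,0.0015,0],[0,0,0.1],-0.4],[[0,0,0],[0,0,0],-0.4]]'
python3 -m crank '[[[0.0013,0.0015,0],[0,0,0.2],-0.4],[[0.0013,0.0015,0],[0,0,0.2],-0.4],[[0.0013,0.0015,0],[0,0,0.5],-0.4],[[0.0013,0.0015,0],[0,0,0.5],-0.4],[[0,0,0],[0,0,0],-0.4]]'
python3 -m crank '[[[0.0013,0.0015,0],[0,0,0.9],-0.4],[[0.0012,0.0016,0],[0,0,0.9],-0.4],[[0,0,0],[0,0,0],-0.4]]'
```

```text
clock: 14.7
tool_pos: [0.6048, -0.004, 0.0523]
orientation: [-180.0, 0.0, -131.3]
force: [-1.2, -0.4, -0.5]
opening: 0.0337
gripper_force: 29.9
clock: 15.2
tool_pos: [0.61, 0.002, 0.0523]
orientation: [-180.0, 0.0, -129.8]
force: [-0.0, -1.4, -1.7]
opening: 0.034
gripper_force: 29.9
clock: 15.5
tool_pos: [0.6125, 0.0051, 0.0523]
orientation: [-180.0, 0.0, -128.0]
force: [0.1, -0.0, -1.5]
opening: 0.034
gripper_force: 29.9
```

Tracking well, so on to the second bend.

```bash
python3 -m crank '[[[0.0012,0.0015,0],[0,0,1.5],-0.4],[[0.0012,0.0015,0],[0,0,1.5],-0.4],[[0,0,0],[0,0,0],-0.4]]'
python3 -m crank '[[[0.0011,0.0016,0],[0,0,2.1],-0.4],[[0.0011,0.0017,0],[0,0,2.1],-0.4],[[0,0,0],[0,0,0],-0.4]]'
python3 -m crank '[[[0.001,0.0017,0],[0,0,2.6],-0.4],[[0.0009,0.0018,0],[0,0,2.7],-0.4],[[0,0,0],[0,0,0],-0.4]]'
```

```text
clock: 15.8
tool_pos: [0.6149, 0.008, 0.0523]
orientation: [-180.0, 0.0, -125.0]
force: [0.3, 0.8, -0.6]
opening: 0.0338
gripper_force: 29.9
clock: 16.1
tool_pos: [0.6171, 0.0112, 0.0523]
orientation: [-180.0, 0.0, -120.8]
force: [-0.1, -0.2, -1.8]
opening: 0.034
gripper_force: 29.9
clock: 16.4
tool_pos: [0.6192, 0.0146, 0.0524]
orientation: [-180.0, 0.0, -115.6]
force: [2.0, -1.9, -1.1]
opening: 0.0339
gripper_force: 29.9
```

```bash
python3 -m crank '[[[0.0009,0.0018,0],[0,0,2.8],-0.4],[[0.0008,0.0018,0],[0,0,2.8],-0.4],[[0,0,0],[0,0,0],-0.4]]'
```

```text
clock: 16.7
tool_pos: [0.6209, 0.0182, 0.0525]
orientation: [-180.0, 0.0, -110.0]
force: [2.7, -0.9, -1.5]
opening: 0.0334
gripper_force: 29.9
```

```bash
python3 -m crank '[[[0.0008,0.002,0],[0,0,2.8],-0.4],[[0.0008,0.002,0],[0,0,2.8],-0.4],[[0,0,0],[0,0,0],-0.4]]'
python3 -m crank '[[[0.0005,0.002,0],[0,0,2.3],-0.4],[[0.0005,0.0019,0],[0,0,2.3],-0.4],[[0,0,0],[0,0,0],-0.4]]'
```

```text
clock: 17.0
tool_pos: [0.6223, 0.0224, 0.0524]
orientation: [-180.0, 0.0, -104.5]
force: [1.5, -0.9, -0.7]
opening: 0.0339
gripper_force: 29.9
clock: 17.3
tool_pos: [0.6232, 0.0264, 0.0524]
orientation: [-180.0, 0.0, -99.9]
force: [2.5, 0.2, -2.0]
opening: 0.034
gripper_force: 29.9
```

```bash
python3 -m crank '[[[0.0006,0.002,0],[0,0,1.7],-0.4],[[0.0004,0.0019,0],[0,0,1.7],-0.4],[[0,0,0],[0,0,0],-0.4]]'
python3 -m crank '[[[0.0003,0.002,0],[0,0,1.1],-0.4],[[0.0003,0.002,0],[0,0,1.1],-0.4],[[0,0,0],[0,0,0],-0.4]]'
python3 -m crank '[[[0.0001,0.002,0],[0,0,0.6],-0.4],[[0.0001,0.002,0],[0,0,0.5],-0.4],[[0,0,0],[0,0,0],-0.4]]'
```

```text
clock: 17.6
tool_pos: [0.6238, 0.0303, 0.0521]
orientation: [180.0, 0.0, -96.3]
force: [0.6, 0.5, -1.3]
opening: 0.0338
gripper_force: 29.9
clock: 17.9
tool_pos: [0.6246, 0.0343, 0.0522]
orientation: [180.0, -0.0, -94.1]
force: [0.7, -0.1, -1.8]
opening: 0.0341
gripper_force: 29.9
clock: 18.2
tool_pos: [0.6249, 0.0383, 0.0523]
orientation: [-180.0, 0.0, -93.0]
force: [0.3, -0.9, -1.6]
opening: 0.034
gripper_force: 29.9
```

```bash
python3 -m crank '[[[0.0001,0.003,0],[0,0,0.2],-0.4],[[0.0001,0.003,0],[0,0,0.1],-0.4],[[0.0002,0.003,0],[0,0,0],-0.4],[[0,0,0],[0,0,0],-0.4]]'
python3 -m crank '[[[0.0001,0.003,0],[0,0,0],-0.4],[[0.0001,0.003,0],[0,0,0],-0.4],[[0.0002,0.003,0],[0,0,0],-0.4],[[0,0,0],[0,0,0],-0.4]]'
python3 -m crank '[[[0.0001,0.003,0],[0,0,0],-0.4],[[0.0001,0.003,0],[0,0,0],-0.4],[[0.0002,0.003,0],[0,0,0],-0.4],[[0,0,0],[0,0,0],-0.4]]'
python3 -m crank '[[[0.0001,0.003,0],[0,0,0],-0.4],[[0.0001,0.002,0],[0,0,0],-0.4],[[0,0,0],[0,0,0],-0.4]]'
```

```text
clock: 18.6
tool_pos: [0.6254, 0.0475, 0.0523]
orientation: [-180.0, 0.0, -92.8]
force: [-1.0, -0.2, -1.9]
opening: 0.034
gripper_force: 29.9
clock: 19.0
tool_pos: [0.6258, 0.0565, 0.0523]
orientation: [-180.0, 0.0, -92.8]
force: [-0.1, -0.0, -0.6]
opening: 0.0339
gripper_force: 29.9
clock: 19.4
tool_pos: [0.6261, 0.0655, 0.0523]
orientation: [-180.0, 0.0, -92.8]
force: [0.1, -0.0, -1.0]
opening: 0.0334
gripper_force: 29.9
clock: 19.7
tool_pos: [0.6263, 0.0703, 0.0523]
orientation: [-180.0, 0.0, -92.8]
force: [1.3, -0.4, -0.4]
opening: 0.0336
gripper_force: 29.9
```

```bash
python3 -m crank '[[[0,0.001,0],[0,0,0],-0.4],[[0,0.001,0],[0,0,0],-0.4],[[0,0.001,0],[0,0,0],-0.4],[[0,0,0],[0,0,0],-0.4]]'
python3 -m crank '[[[0,0.001,0],[0,0,0],-0.4],[[0,0.001,0],[0,0,0],-0.4],[[0,0,0],[0,0,0],-0.4]]'
python3 -m crank '[[[0,0.001,0],[0,0,0],-0.4],[[0,0,0],[0,0,0],-0.4]]'
python3 -m crank '[[[0,0.001,0],[0,0,0],-0.4],[[0,0,0],[0,0,0],-0.4]]'
```

```text
clock: 20.1
tool_pos: [0.6263, 0.0732, 0.0523]
orientation: [-180.0, 0.0, -92.8]
force: [-0.2, -0.7, -2.0]
opening: 0.0338
gripper_force: 29.9
clock: 20.4
tool_pos: [0.6263, 0.0752, 0.0523]
orientation: [-180.0, 0.0, -92.8]
force: [-0.2, 0.0, -0.9]
opening: 0.0339
gripper_force: 29.9
clock: 20.6
tool_pos: [0.6263, 0.0761, 0.0523]
orientation: [-180.0, -0.0, -92.8]
force: [-0.4, -0.7, -1.4]
opening: 0.0337
gripper_force: 29.9
clock: 20.8
tool_pos: [0.6262, 0.0771, 0.0523]
orientation: [180.0, -0.0, -92.8]
force: [0.6, 0.2, -0.9]
opening: 0.0336
gripper_force: 29.9
```

```bash
python3 -m crank '[[[0,0.0007,0],[0,0,0],-0.4],[[0,0,0],[0,0,0],-0.4]]'
python3 -m crank '[[[0,0.0007,0],[0,0,0],-0.4],[[0,0,0],[0,0,0],-0.4]]'
```

```text
clock: 21.0
tool_pos: [0.6262, 0.0773, 0.0523]
orientation: [180.0, -0.0, -92.8]
force: [1.4, -3.0, -2.4]
opening: 0.034
gripper_force: 29.9
clock: 21.2
tool_pos: [0.6262, 0.0773, 0.0523]
orientation: [180.0, -0.1, -92.8]
force: [2.5, -6.4, -1.9]
opening: 0.0339
gripper_force: 29.9
```

```bash
python3 -m crank '[[[0,-0.0005,0],[0,0,0],-0.4],[[0,0,0],[0,0,0],0.4],[[0,0,0],[0,0,0],0.4],[[0,0,0],[0,0,0],0.4],[[0,0,0],[0,0,0],0.4],[[0,0,0],[0,0,0],0.4]]'
python3 -m crank '[[[0,0,0.005],[0,0,0],0.4],[[0,0,0.01],[0,0,0],0.4],[[0,0,0.02],[0,0,0],0.4],[[0,0,0.03],[0,0,0],0.4],[[0,0,0.03],[0,0,0],0.4],[[0.03,-0.03,0.02],[0,0,0],0.4],[[0.03,-0.04,0],[0,0,0],0.4],[[0.0,-0.05,0],[0,0,0],0.4],[[0,-0.05,0],[0,0,0],0.4],[[0,0,0],[0,0,0],0.4],[[0,0,0],[0,0,0],0.4]]'
python3 - <<'E'
from h import *
np.set_printoptions(precision=4,suppress=True)
s=shot('top','t9.npz'); a=cv2.resize(s['p'][140:200,190:300],None,fx=3.5,fy=6,interpolation=cv2.INTER_CUBIC)
w=shot('wrist','w9.npz'); b=cv2.resize(w['p'],(410,308))
W=np.zeros((380,800,3),np.uint8); W[:360,:385]=a; W[:308,390:800]=b; cv2.imwrite('pics/f.png',W)
for q in(s,w):
    uv,X=cloud(q); k=(abs(X[:,0]-.6265)<.03)&(abs(X[:,1]-.078)<.03)&(X[:,2]>.078)&(X[:,2]<.1); P=X[k]
    if len(P)>4: print(len(P),P.mean(0),P.min(0),P.max(0),cv2.minAreaRect((P[:,:2]*1e3).astype(np.float32)))
E
```

```text
clock: 21.8
tool_pos: [0.6263, 0.0782, 0.0523]
orientation: [-180.0, 0.0, -92.8]
force: [0.1, -0.3, -0.1]
opening: 0.061
gripper_force: 0.0
clock: 22.9
tool_pos: [0.6862, -0.0937, 0.168]
orientation: [-180.0, 0.0, -92.9]
force: [0.3, -0.1, -0.2]
opening: 0.0612
gripper_force: 0.0
```

View pics/f.png

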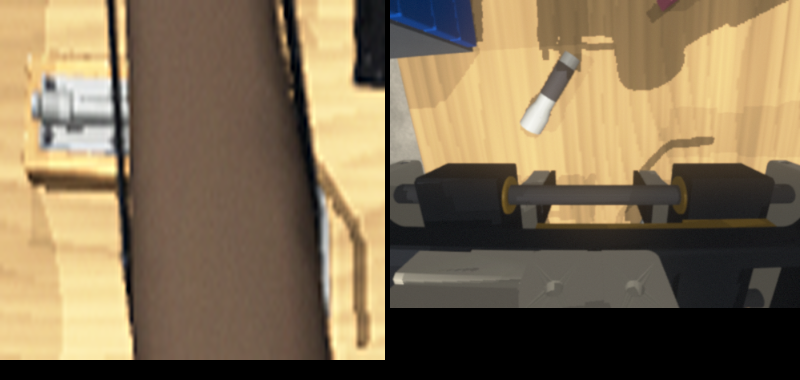

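```bash
python3 -m crank '[[[0,0.007,0.01],[0,0,-8.5],0.4],[[0,0.007,0.01],[0,0,-8.5],0.4],[[0,0.007,0.01],[0,0,-8.5],0.4],[[0,0.007,0],[0,0,-8.5],0.4],[[0,0.007,0],[0,0,-8.5],0.4],[[0,0.007,0],[0,0,-8.5],0.4],[[0,0.007,0],[0,0,-8.5],0.4],[[0,0.007,0],[0,0,-8.5],0.4],[[0,0.007,0],[0,0,-8.5],0.4],[[0,0.007,0],[0,0,-8.5],0.4],[[0,0,0],[0,0,0],0.4],[[0,0,0],[0,0,0],0.4]]'
python3 - <<'E'
from h import *
np.set_printoptions(precision=4,suppress=True)
w=shot('wrist','w10.npz'); cv2.imwrite('pics/f2.png',cv2.resize(w['p'][60:240,180:420],None,fx=3,fy=3,interpolation=cv2.INTER_CUBIC))
uv,X=cloud(w); k=(abs(X[:,0]-.6265)<.03)&(abs(X[:,1]-.078)<.03)&(X[:,2]>.078)&(X[:,2]<.1); P=X[k]
if len(P)>4: print(len(P),P.mean(0),P.min(0),P.max(0),cv2.minAreaRect((P[:,:2]*1e3).astype(np.float32)))
E
```

```text
clock: 24.2
tool_pos: [0.6863, -0.0208, 0.1976]
orientation: [180.0, 0.0, -177.4]
force: [-1.0, 0.2, -0.4]
opening: 0.0615
gripper_force: 0.0
548 [0.6249 0.0788 0.081 ] [0.6078 0.0704 0.078 ] [0.6417 0.0878 0.0839] ((624.7918090820312, 79.36328887939453), (16.80738067626953, 33.544593811035156), 87.5782241821289)
```

View pics/f2.png

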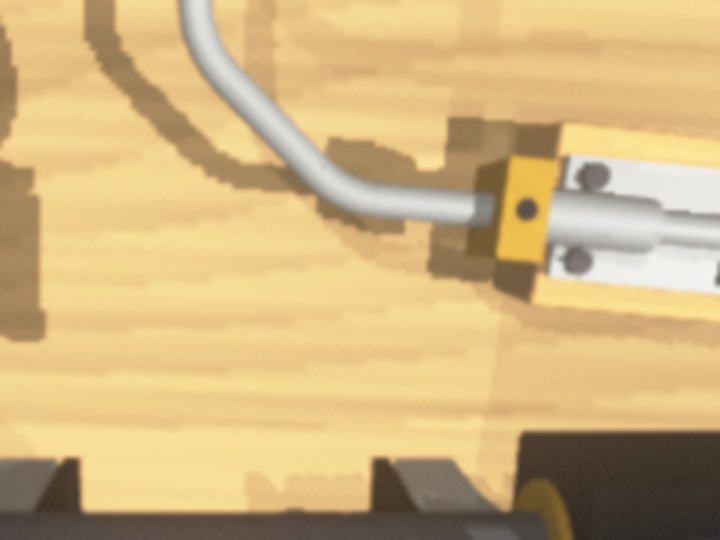

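The brass collar, at (525,208) in the crop, sits flush against the barrel's end and square on the shank. The gripper is clear of it, so I hand in.

```bash
python3 -c "
from plant import close_job
print(close_job())"
```

```text
the job is handed in; nothing more can be done
None
```

The brass collar is threaded round the bent handle and seated flush against the guide barrel, and the gripper has let go and is clear. The job was handed in at about 24 s; the highest force reading was about 7 N, at the final seating. No verdict came back from the hand-in, so the result rests on my last wrist-camera check.

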